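# Lay the clay vase down in the tipping cradle

### The arm

A 6-joint arm with a two-finger parallel gripper is mounted at the origin on the work surface. World frame = base frame: x ahead of the robot, y to its left, z up, the work surface at z = 0. Lengths are in m, angles in rad, forces in N, time in s.
With the tool pointing down it reaches from about 0.25 to 0.725 m from the base axis. Payload 4 kg.
Tool frame: the origin (TCP) lies at the very end of the fingers, on their centre line; the grasp point (between the pads) lies 19 mm behind it; z points along the fingers, y is the line along which they close (so a half turn about z gives the same grasp; the last joint's range is limited). The gripper opens to 85 mm and grips with 20 to 120 N. Pads are 22 mm wide; open, the fingers measure 114 mm over their backs; the gripper's body (76 mm by 85 mm) begins 54 mm behind the grasp point. The pads swing forward as they close: fully open they stand 13 mm farther back than shut.
Start: joints at [0, 0.241, 0.005, 1.335, 0, 1.571], TCP at [0.5, -0, 0.231] pointing down, gripper open.
Joint ranges: [-2.72, 2.72], [-1.05, 1.87], [-1.09, 1.28], [-1.99, 2.15], [-1.42, 1.44], [-3.14, 3.14]. Speed limits (rad/s): [2.79, 2.79, 3.14, 3.14, 3.14, 3.14].

### API

Orientations are given as a unit quaternion [x, y, z, w].
In Python, from workcell import monitor, viewer, job gives the robot as it stands.
- The arm moves only by the tool arm_command, never from a script. Its argument "increments" is a list of rows, each an object of numbers: "dx", "dy", "dz": the shift along the tool's x, y, z in cm; "wx", "wy", "wz": the turn, a rotation vector about the tool's x, y, z in rad; "grip": the finger opening in cm, from 0 to 8.54. In form: [{"dx": .., "dy": .., "dz": .., "wx": .., "wy": .., "wz": .., "grip": ..}, ...]. A call has 1 to 10 rows; each row is the pose to reach, as a shift and turn from the pose commanded when the call began, along the tool's axes at that moment; what a row does not reach only later rows make up. A row lasts 1/10 s, in which the tool goes at most 50 mm and 8.59 degrees, less where a joint would pass 70% of its speed; a pose out of reach is approached as far as the arm can. A call with a gripper value outside its range is refused whole. The fingers move at their own pace and stop on an object; the grip force is fixed at half the most. Time passes only in rows, so rows that repeat a pose let the fingers close. It gives the time, the measured TCP pose, the force, the opening and the grip force at its end, in the units of the state.
- monitor.get_obs(): the state, without advancing time (a new reading comes with each control period).
- viewer.camera(name): name is "scene" or "side" or "wrist"; returns (picture, depth): 400x640x3 uint8, red, green, blue; 400x640 float32, m along the optical axis (not along the pixel's ray), 0 where there is no reading.
- viewer.get_calibration(name): a dict with "fovy" (degrees; the focal length in pixels is half the picture's height over the tangent of half this angle, whatever the lens; pixels are square), "cx", "cy" (the principal point, pixels), "dist_coeffs" ([k1, k2, p1, p2, k3] as OpenCV has them; the pictures are not rectified), "view" (4x4, takes a point from world to camera coordinates). Camera axes: x right, y up, looking along -z (the intrinsics and any distortion apply to the point x, -y, -z); pixel columns grow to the right and rows downward; lengths in m; the calibration is good to about 2 mm. A picture is of the moment at which its call begins: read the wrist's pose just before it. get_calibration takes no time and is no camera call; for the wrist camera it gives the pose at the moment of the call.
- job.job_done(): hands the job in; it is judged then, once.
The state is a dict: "clock": time; "joint_pos": joint angles; "joint_vel": joint speeds; "tau": joint torques, N m; "eef_pos": TCP position; "tool_rot": TCP orientation; "ft_force": force on the tool from outside, world axes, zero at the start; "ft_torque": the same for the moment, N m; "grip_width": finger opening in m; "grasp_force": force on a finger pad.
Only numpy, scipy, OpenCV 4.12 (cv2) and the standard library are available. Lean on these libraries where they do the work, as an engineer would, in place of code of your own. Each camera call takes 0.05 s, during which the arm holds its last target. There are 200 camera calls.

### The job

Lay the terracotta vase on its side for decorating: push it gently along the board, upright, until it stands fully home on the foot plate against both sides of the felt V of the upright cradle, and only then tip the cradle by its red bar all the way down, holding it back so that it never drops or slams. The clay is unfired, so never press on it hard, and leave the blue vase and the other things where they are.

Things in the scene. Friction and masses are not known exactly. Their poses are not given: they have to be found in the camera images.
- vase: Terracotta vase with two white bands, closed flat dark mouth (nothing to pinch), 88 mm diameter, 155 mm tall, straight-sided up to 122 mm, then a slightly narrower neck (78 mm) and lip (85 mm); about 0.5 to 0.9 kg. Too wide to grasp. It starts upright on the plywood landing board. Origin: centre of its underside; z is its axis, towards the mouth.
- glazed: Blue vase with white bands, same shape and size as the terracotta one, standing beside it on the landing board. Leave it. Origin: centre of its underside.
- stand: Fixed plywood stand. Its x axis is the direction in which the vase is pushed (level). Origin: on the table, under the place where the vase stands when home in the cradle. Landing board: top 14 mm above the table, from x = -263 to -48 mm, 270 mm wide (y -135 to 135 mm). Beyond it the cradle's foot plate continues level (1 mm lower). Side runners 14 mm high at y = +-95 mm.
- seat (a point): Point on the cradle's foot plate (moves with the cradle) where the vase's origin is when the vase is home, touching both felt faces of the V. z: along the V (up when the cradle is upright, along the stand's x when down); x: into the V. V faces 115 mm long, at 90 degrees to one another, mouth about 105 mm wide; foot plate 100 mm wide, 118 mm long, 2 mm gap to the landing.
- bar (a point): Middle of the red round cross bar of the cradle, 14 mm diameter, 142 mm long along the stand's y axis, free all round except at its ends (arms 5 mm radius at y = +-64 mm). It moves with the cradle: upright it is 236 mm above the table, laid down about 50 mm above it. Upright it is 222 mm above the hinge and 36 mm to the stand's -x of it.
- hinge (a point): Centre of the cradle's hinge, 14 mm above the table and 78 mm beyond the stand's origin along the stand's x; the hinge line runs along the stand's y.
- cradle (a joint): Angle of the cradle: 0 upright (as it starts, against its stop), grows as it tips towards the stand's +x, 1.571 fully down (end stop). The hinge has little friction: the loaded cradle passes its balance at roughly 0.75 rad and then falls by itself unless held back.
- bowl: Terracotta bowl, 120 mm wide, 50 mm tall, a bystander. Origin: centre of its underside.
- ruler: Folded wooden ruler, 175 x 58 x 4 mm, lying on the table, a bystander. Origin: centre of its underside.
- scale: Red plastic scale ruler, 200 x 22 x 6 mm, a bystander. Origin: centre of its underside.
- brush: Brush, 180 mm long, lying on the table, a bystander. Origin: centre of its underside.
- slip_jar: Glass jar with lid, 68 mm wide, 90 mm tall, a bystander. Origin: centre of its underside.
Mind the look-alikes: they are no part of the job. Leave any green look-alike of the vase alone. There is more than one size of the glazed; the job needs the larger.

How it is judged:
On the way:
1. the terracotta vase stands upright, fully home against both faces of the V, within 4 mm, the cradle still upright (distance between vase and seat below 0.004 m and angle between vase's own z axis and vertical below 0.06 rad and value of joint cradle below 0.06 rad), for 0.2 s.
At the end, for the whole second after the job is handed in: The cradle is fully down (0.05 rad) and the terracotta vase lies at rest in its V, foot on the foot plate (within 7 mm of its seat, axis within 0.06 rad); the blue vase still stands and bowl, ruler, scale, brush and jar lie, within 20 mm of where they were (value of joint cradle above 1.52 rad and distance between vase and seat below 0.007 m and angle between the z axis of vase and the z axis of seat, either way round below 0.06 rad and angle between vase's own z axis and vertical above 1.48 rad and linear speed of vase below 0.01 m/s and distance of each of glazed, bowl, ruler, scale, brush, slip_jar from where it was at the start of the episode below 0.02 m and angle between glazed's own z axis and vertical below 0.06 rad); the robot touches nothing.
It fails at once if the cradle drops or slams: it swings faster than 3 rad/s (velocity of joint cradle above 3 rad/s).
It fails at once if the soft clay is pressed with more than 40 N by the robot (contact force between vase and the fingers above 40 N or contact force between vase and the arm above 40 N).
It fails at once if the blue vase is shoved more than 20 mm or tipped (distance of glazed from where it was at the start of the episode above 0.02 m or angle between glazed's own z axis and vertical above 0.15 rad).
It also fails if it takes over 64 s, if anything falls off the work surface, if the arm or the gripper's body presses on something with over 40 N, if the wrist force passes 120 N, or if a joint passes its speed limit or range.

## Working session

There is one attempt and no reset: what is moved stays moved. The work goes in short steps, Python scripts to look and compute and a tool call to move; the robot and the scene stay as the last step left them, time stands still between calls to the robot, and variables do not carry over. Pictures are saved under pics/ and viewed, at most 10 in all, crops included, and the job is handed in when it is done.

Besides the shell and the picture viewer there is one more tool, called after "Call:" as a command line: name --argument value ..., lists and objects as JSON in quotes. arm_command: Moves the arm, as the interface text tells. Its arguments: {"type":"object","properties":{"increments":{"type":"array","items":{"type":"object","properties":{"dx":{"type":"number"},"dy":{"type":"number"},"dz":{"type":"number"},"wx":{"type":"number"},"wy":{"type":"number"},"wz":{"type":"number"},"grip":{"type":"number"}}}}},"required":["increments"]}

```bash
mkdir -p pics
cat > h.py <<'E'
import numpy as np, cv2
from workcell import monitor, viewer, job
from scipy.spatial.transform import Rotation as R
def cam(n):
    c=viewer.get_calibration(n); p,d=viewer.camera(n); return p,d,c
def cloud(d,c):
    h,w=d.shape; f=h/2/np.tan(np.radians(c['fovy'])/2)
    K=np.array([[f,0,c['cx']],[0,f,c['cy']],[0,0,1]])
    u,v=np.meshgrid(np.arange(w),np.arange(h))
    n=cv2.undistortPoints(np.stack([u,v],-1).reshape(-1,1,2).astype(float),K,np.array(c['dist_coeffs'],float)).reshape(h,w,2)
    P=np.stack([n[...,0]*d,-n[...,1]*d,-d,np.ones_like(d)],-1)
    return (P@np.linalg.inv(np.array(c['view'])).T)[...,:3]
E
python3 - <<'E'
from h import *
ims=[]
for n in ['scene','side']:
    p,d,c=cam(n); np.savez(f'{n}0.npz',p=p,d=d,P=cloud(d,c)); ims.append(p)
    print(n,(np.linalg.inv(np.array(c['view'])))[:3,3],(d>0).mean())
    cv2.imwrite(f'pics/{n}0.png',p[...,::-1])
o=monitor.get_obs();print(o)
E
```

```text
scene [ 0.98967458 -0.03141041  0.93677698] 0.9961953125
side [ 0.19125606 -0.8005597   0.91882066] 0.99606640625
{'clock': 0.1, 'joint_pos': array([6.01093991e-06, 2.41372621e-01, 3.88415899e-03, 1.33520279e+00,
       1.07026532e-05, 1.57079973e+00]), 'joint_vel': array([-0.00021429, -0.00354211,  0.00220397,  0.00090471, -0.00188436,
        0.00123326]), 'tau': array([-3.57412864e-04, -3.73140085e+01,  2.53010201e+01,  1.07858295e-02,
        2.43542411e-05, -2.54672034e-05]), 'eef_pos': array([4.99445105e-01, 6.25038976e-06, 2.30494127e-01]), 'tool_rot': array([ 7.07105545e-01,  7.07107383e-01, -6.66176972e-04, -6.73738582e-04]), 'ft_force': array([ 0.10964275, -0.00932851, -0.63020389]), 'ft_torque': array([ 0.03640106,  0.05239283, -0.01965372]), 'grasp_force': 0.0, 'grip_width': 0.08541830153241269}
```

View pics/scene0.png

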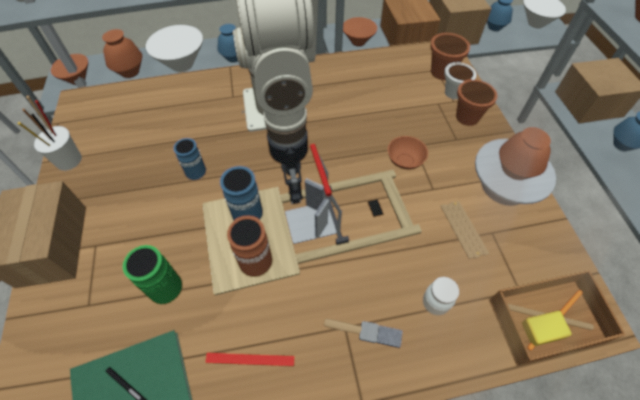

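View pics/side0.png

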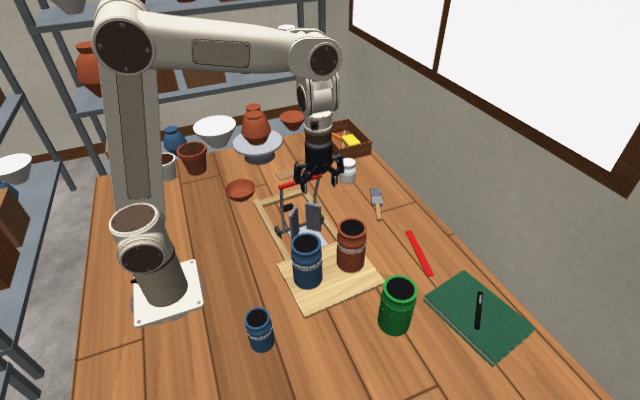

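Scene picture: the terracotta vase with bands is at (250,245) on the board, and the large blue vase is at (241,195). Look-alikes: small blue (190,158), green (152,275), brown pots (450,55)/(475,100), big terracotta vase (527,150). The cradle V is at (318,210), and the red bar at (320,170) is partly behind the gripper. The stand's x points to image right, roughly world +y. My choice is (250,245), which is (351,245) in the side view. Next I measure it.

```bash
cat > m.py <<'E'
from h import *
from scipy.optimize import least_squares
def circ(X):
    return least_squares(lambda q:np.hypot(X[:,0]-q[0],X[:,1]-q[1])-.044,np.r_[X.mean(0)[:2]],loss='soft_l1',f_scale=.002).x
A=[]
for n in ['scene','side']:
    z=np.load(n+'0.npz'); p,P=z['p'],z['P']; hsv=cv2.cvtColor(p,cv2.COLOR_RGB2HSV)
    H,S,V=[hsv[...,i].astype(int) for i in range(3)]
    box=(P[...,0]>.2)&(P[...,0]<.8)&(P[...,1]>-.4)&(P[...,1]<.4)
    body=box&(P[...,2]>.03)&(P[...,2]<.13)
    for nm,m in [('vase',(H<14)&(S>90)&(V<190)),('blue',(H>95)&(H<120)&(S>90))]:
        mm=(m&body).astype(np.uint8)
        k,lab,st,ce=cv2.connectedComponentsWithStats(mm)
        for i in range(1,k):
            if st[i,4]>250:
                X=P[lab==i]; print(n,nm,ce[i].round(),st[i,4],'ctr',circ(X).round(4),'zrange',X[:,2].min().round(3),X[:,2].max().round(3))
    red=box&((H<6)|(H>174))&(S>170)&(V>130)&(P[...,2]>.19)
    X=P[red]; 
    if len(X): 
        c=X.mean(0);u=np.linalg.svd(X-c,full_matrices=False)[2][0]; t=(X-c)@u
        print(n,'bar',len(X),c.round(4),u.round(4),'mid',(c+u*(t.min()+t.max())/2).round(4),np.ptp(t).round(3),'zmed',np.median(X[:,2]))
    # board top
    bd=box&(abs(P[...,2]-.014)<.004)&(H>12)&(H<32)&(V>150)&(S<140)
    bd=cv2.morphologyEx(bd.astype(np.uint8),cv2.MORPH_OPEN,np.ones((9,9)))
    k,lab,st,ce=cv2.connectedComponentsWithStats(bd);i=1+st[1:,4].argmax()
    X=P[lab==i]; r=cv2.minAreaRect((X[:,:2]*1000).astype(np.float32)); print(n,'board',ce[i].round(),st[i,4],r,'z',np.median(X[:,2]))
    dk=box&(S<40)&(P[...,2]>.03)&(P[...,2]<.14)&(abs(P[...,1]-.05)<.15)
    print(n,'grey',dk.sum())
E
python3 m.py
python3 - <<'E'
import cv2
p=cv2.imread('pics/scene0.png')[130:290,190:430]; q=cv2.imread('pics/side0.png')[160:300,230:390]
import numpy as np
a=cv2.resize(p,(800,533));cv2.imwrite('pics/crop1.png',a)
E
```

```text
scene vase [402. 148.] 307 ctr [0.2995 0.3547] zrange 0.03 0.052
scene vase [256. 265.] 366 ctr [ 0.5515 -0.1164] zrange 0.03 0.1
scene bar 238 [0.4673 0.0687 0.2415] [ 0.9973  0.0738 -0.0028] mid [0.4646 0.0685 0.2415] 0.141 zmed 0.2416827837159941
scene board [223. 265.] 1204 ((530.0413818359375, -186.2022705078125), (173.12158203125, 89.78141021728516), 3.2828543186187744) z 0.014082818171571976
scene grey 966
side vase [350. 259.] 454 ctr [ 0.5529 -0.1168] zrange 0.031 0.112
side blue [307. 277.] 422 ctr [ 0.4064 -0.124 ] zrange 0.03 0.103
side blue [261. 326.] 265 ctr [ 0.2158 -0.2503] zrange 0.079 0.12
side bar 67 [0.4456 0.0573 0.2469] [-0.9876  0.1004 -0.1206] mid [0.461  0.0557 0.2488] 0.137 zmed 0.24169322629677992
side board [335. 282.] 534 ((481.5533752441406, -172.2585906982422), (92.26688385009766, 93.62166595458984), 64.37604522705078) z 0.013884606077768147
side grey 679
```

View pics/crop1.png

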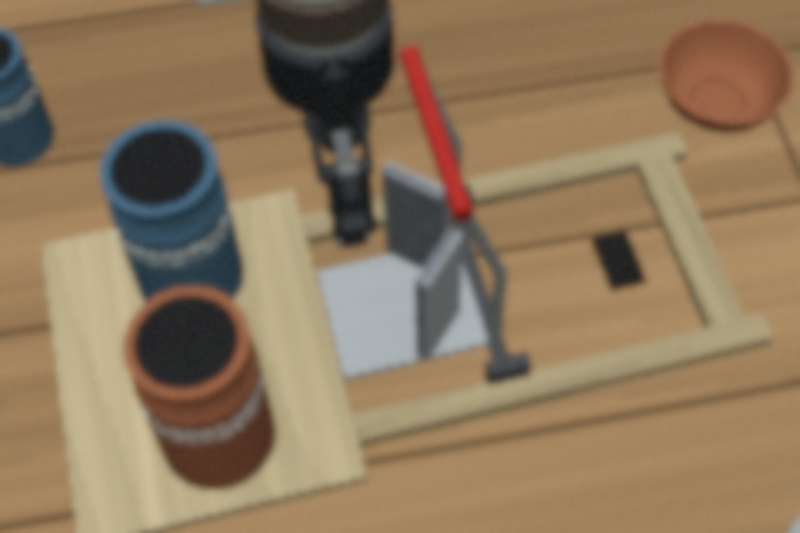

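Crop: the banded terracotta vase with the dark flat mouth, crop (200,390), is nearest the camera. The large blue one is beside it at (160,200). The V opens toward the board at (425,270), and the bar runs (408,55)–(460,210). Last measurement: refine the stand frame from board and runner edges and the bar.

```bash
cat > m2.py <<'E'
from h import *
yaw=np.radians(90+4.2); o=np.array([.4677,.0266])
for it in range(1):
  for n in ['scene','side']:
    z=np.load(n+'0.npz'); P=z['P']
    ex=np.array([np.cos(yaw),np.sin(yaw)]); ey=np.array([-ex[1],ex[0]])
    q=P[...,:2]-o; X=q@ex; Y=q@ey; Z=P[...,2]
    top=(abs(Z-.014)<.004)
    def edge(sel,along,across,sgn,label):
        # outermost top points per slice along edge, then robust line
        a=along[sel];b=across[sel]; pts=[]
        for lo in np.arange(a.min(),a.max(),.008):
            s=(a>=lo)&(a<lo+.008)
            if s.sum()>2: pts.append((lo+.004,(sgn*b[s]).max()*sgn))
        if len(pts)<4: print(n,label,'few');return
        vx,vy,x0,y0=cv2.fitLine(np.float32(pts),cv2.DIST_HUBER,0,.001,.001).ravel(); 
        print(n,label,len(pts),'slope deg',np.degrees(np.arctan(vy/vx)).round(2),'at0',(y0-vy/vx*x0).round(4),'mean',(np.median(np.array(pts)[:,1])).round(4))
    edge(top&(abs(Y)<.11)&(X<-.22)&(X>-.29),Y,X,-1,'board x=-.263')
    edge(top&(X<-.07)&(X>-.25)&(Y<-.11)&(Y>-.16),X,Y,-1,'board y=-.135')
    edge(top&(X<-.07)&(X>-.25)&(Y>.11)&(Y<.16),X,Y,1,'board y=+.135')
    edge(top&(Y<-.105)&(Y>-.13)&(X<-.02)&(X>-.1),Y,X,1,'board x=-.048')
    edge(top&(X>0)&(X<.25)&(Y<-.08)&(Y>-.12),X,Y,-1,'runner- outer'); edge(top&(X>0)&(X<.25)&(Y<-.08)&(Y>-.12),X,Y,1,'runner- inner')
    edge(top&(X>0)&(X<.25)&(Y>.08)&(Y<.12),X,Y,1,'runner+ outer'); edge(top&(X>0)&(X<.25)&(Y>.08)&(Y<.12),X,Y,-1,'runner+ inner')
    for nm,c in [('vase',(.552,-.1165)),('blue',(.4064,-.124))]:
        m=(np.hypot(P[...,0]-c[0],P[...,1]-c[1])<.06)&(abs(Z-.169)<.003); r=cv2.minEnclosingCircle((P[m][:,:2]*1000).astype(np.float32)); print(n,nm,'mouth',m.sum(),P[m].mean(0).round(4),r)
    hsv=cv2.cvtColor(z['p'],cv2.COLOR_RGB2HSV); fe=(hsv[...,1]<60)&(Z>.03)&(Z<.135)&(abs(Y)<.06)&(X>-.02)&(X<.08)
    F=np.stack([X,Y,Z],-1)[fe]
    for s in (-1,1):
        G=F[F[:,1]*s>.004]
        if len(G)>30: print(n,'felt',s,len(G),'x - (62-|y|) med', np.median(G[:,0]-(.0622-abs(G[:,1]))).round(4),G.min(0).round(3),G.max(0).round(3))
E
python3 m2.py
```

```text
scene board x=-.263 28 slope deg 0.39 at0 -0.2612 mean -0.2611
scene board y=-.135 23 slope deg 0.35 at0 -0.1317 mean -0.1329
scene board y=+.135 12 slope deg -0.58 at0 0.1334 mean 0.1352
scene board x=-.048 4 slope deg 56.07 at0 0.1334 mean -0.0371
scene runner- outer 32 slope deg -0.27 at0 -0.1051 mean -0.1056
scene runner- inner 32 slope deg -0.08 at0 -0.0834 mean -0.0837
scene runner+ outer 21 slope deg -0.25 at0 0.1075 mean 0.1067
scene runner+ inner 21 slope deg -0.41 at0 0.0853 mean 0.0841
scene vase mouth 941 [ 0.5545 -0.1158  0.1687] ((552.5704956054688, -115.2181396484375), 42.606658935546875)
scene blue mouth 749 [ 0.4084 -0.1232  0.1687] ((407.4464111328125, -122.05047607421875), 44.29825973510742)
scene felt -1 368 x - (62-|y|) med 0.0136 [ 0.013 -0.059  0.03 ] [ 0.07  -0.014  0.135]
scene felt 1 426 x - (62-|y|) med 0.0018 [0.014 0.013 0.031] [0.076 0.06  0.135]
side board x=-.263 28 slope deg 0.14 at0 -0.2622 mean -0.2624
side board y=-.135 12 slope deg 1.42 at0 -0.1265 mean -0.1315
side board y=+.135 23 slope deg 0.1 at0 0.1371 mean 0.1367Traceback (most recent call last):
  File "m2.py", line 21, in <module>
    edge(top&(Y<-.105)&(Y>-.13)&(X<-.02)&(X>-.1),Y,X,1,'board x=-.048')
    ~~~~^^^^^^^^^^^^^^^^^^^^^^^^^^^^^^^^^^^^^^^^^^^^^^^^^^^^^^^^^^^^^^^
  File "m2.py", line 12, in edge
    for lo in np.arange(a.min(),a.max(),.008):
                        ~~~~~^^
    return umr_minimum(a, axis, None, out, keepdims, initial, where)
ValueError: zero-size array to reduction operation minimum which has no identity
```

```bash
cat >> h.py <<'E'
O=np.array([.4668,.0272]); YAW=np.radians(94.1)
EX=np.array([np.cos(YAW),np.sin(YAW)]); EY=np.array([-EX[1],EX[0]])
def w(sx,sy): return O+sx*EX+sy*EY
def stand(p): q=np.asarray(p)[:2]-O; return np.array([q@EX,q@EY])
def rot(head,tilt):  # tool x horizontal heading (rad, from stand x), lean about tool y
    h=YAW+head; x=np.array([np.cos(h),np.sin(h),0]); z=np.array([0,0,-1.]); B=np.stack([x,np.cross(z,x),z],1)
    return R.from_matrix(B)*R.from_rotvec([0,tilt,0])
def inc(targets,o=None):
    o=o or monitor.get_obs(); R0=R.from_quat(o['tool_rot']); p0=o['eef_pos']
    print('t',round(o['clock'],2),'tcp',p0.round(4),'stand',stand(p0).round(4),'F',o['ft_force'].round(1))
    for p,r in targets:
        d=R0.inv().apply(np.asarray(p)-p0)*100; v=(R0.inv()*r).as_rotvec()
        print('d cm',d.round(2),'w',v.round(3))
E
python3 - <<'E'
from h import *
z=np.load('scene0.npz');hsv=cv2.cvtColor(z['p'],cv2.COLOR_RGB2HSV);P=z['P']
m=(hsv[...,0]>50)&(hsv[...,0]<70)&(hsv[...,1]>200)&(P[...,0]<.9)&(abs(P[...,1])<.6)
X=P[m];print('green',X.min(0),X.max(0))
V=np.array([.5525,-.116]);h=.38;r=rot(h,.65);f=np.array([np.cos(YAW+h),np.sin(YAW+h)])
print(f)
inc([(np.r_[V-.085*f,.235],r),(np.r_[V-.085*f,.04],r),(np.r_[V-.06*f,.04],r)])
E
```

```text
Traceback (most recent call last):
ValueError: zero-size array to reduction operation minimum which has no identity
```

Run:
```python
from h import *
z=np.load('scene0.npz');hsv=cv2.cvtColor(z['p'],cv2.COLOR_RGB2HSV);P=z['P']
m=(hsv[...,0]>50)&(hsv[...,0]<85)&(hsv[...,1]>150)
m[:,:110]=0;m[:,200:]=0;m[320:]=0
X=P[m];print('green',len(X),np.percentile(X,[2,50,98],axis=0).round(3))
V=np.array([.5525,-.116]);h=.38;r=rot(h,.65);f=np.array([np.cos(YAW+h),np.sin(YAW+h)])
print(f)
inc([(np.r_[V-.085*f,.235],r),(np.r_[V-.085*f,.04],r),(np.r_[V-.06*f,.04],r)])
```

```text
green 958 [[ 0.574 -0.361  0.021]
 [ 0.609 -0.322  0.097]
 [ 0.619 -0.303  0.154]]
[-0.43636835  0.89976812]
t 0.1 tcp [0.4994 0.     0.2305] stand [-0.0295 -0.0306] F [ 0.1 -0.  -0.6]
d cm [-19.25   9.01  -0.47] w [ 0.145  0.638 -0.436]
d cm [-19.25   9.05  19.03] w [ 0.145  0.638 -0.436]
d cm [-17.     7.96  19.03] w [ 0.145  0.638 -0.436]
```

```bash
cat > p1.py <<'E'
from h import *
V=np.array([.5525,-.116]);h=.65;r=rot(h,.6);f=np.array([np.cos(YAW+h),np.sin(YAW+h)])
inc([(np.r_[V-.078*f,.245],r),(np.r_[V-.078*f,.04],r),(np.r_[V-.06*f,.04],r)])
E
python3 p1.py
```

```text
t 0.1 tcp [0.4994 0.     0.2305] stand [-0.0295 -0.0306] F [ 0.1 -0.  -0.6]
d cm [-17.46  10.46  -1.47] w [ 0.215  0.573 -0.7  ]
d cm [-17.46  10.49  19.03] w [ 0.215  0.573 -0.7  ]
d cm [-16.11   9.3   19.03] w [ 0.215  0.573 -0.7  ]
```

Call:
arm_command --increments '[{"dx": -4,"dy": 2,"dz": -3,"wx": 0.03,"wy": 0.08,"wz": -0.1,"grip": 5},{"dx": -7,"dy": 4,"dz": -3,"wx": 0.06,"wy": 0.16,"wz": -0.2,"grip": 5},{"dx": -10,"dy": 6,"dz": -3,"wx": 0.09,"wy": 0.25,"wz": -0.3,"grip": 5},{"dx": -13,"dy": 8,"dz": -3,"wx": 0.12,"wy": 0.33,"wz": -0.4,"grip": 5},{"dx": -16,"dy": 9.5,"dz": -3,"wx": 0.155,"wy": 0.41,"wz": -0.5,"grip": 5},{"dx": -17.5,"dy": 10.5,"dz": -3,"wx": 0.185,"wy": 0.49,"wz": -0.6,"grip": 5},{"dx": -17.5,"dy": 10.5,"dz": -2,"wx": 0.215,"wy": 0.573,"wz": -0.7,"grip": 5},{"dx": -17.5,"dy": 10.5,"dz": -2,"wx": 0.215,"wy": 0.573,"wz": -0.7,"grip": 5},{"dx": -17.5,"dy": 10.5,"dz": -2,"wx": 0.215,"wy": 0.573,"wz": -0.7,"grip": 5},{"dx": -17.5,"dy": 10.5,"dz": -2,"wx": 0.215,"wy": 0.573,"wz": -0.7,"grip": 5}]'

```text
clock: 1.1
eef_pos: [0.5765, -0.1588, 0.2286]
tool_rot: [0.399, 0.875, 0.124, -0.247]
ft_force: [-0.6, 0.0, -0.1]
grip_width: 0.0501
grasp_force: 0.0
```

```bash
python3 p1.py
```

```text
t 1.1 tcp [ 0.5765 -0.1588  0.2286] stand [-0.1933 -0.0962] F [-0.6  0.  -0.1]
d cm [-1.67  1.09 -2.96] w [0.022 0.041 0.001]
d cm [-12.55   0.69  14.41] w [0.022 0.041 0.001]
d cm [-11.02   0.67  15.37] w [0.022 0.041 0.001]
```

Call:
arm_command --increments '[{"dx": -1.5,"dy": 1,"dz": -1.5,"wx": 0.02,"wy": 0.04,"grip": 5},{"dx": -1.5,"dy": 1,"dz": -1.5,"wx": 0.02,"wy": 0.04,"grip": 5},{"dx": -1.5,"dy": 1,"dz": -1.5,"wx": 0.02,"wy": 0.04,"grip": 5}]'

```text
validation failed for argument at $.in...
```

```bash
python3 p1.py; python3 -c "
from h import *
p,d,c=cam('scene');cv2.imwrite('pics/s2.png',p[120:330,120:440,::-1])"
```

```text
t 1.1 tcp [ 0.5765 -0.1588  0.2286] stand [-0.1933 -0.0962] F [-0.6  0.  -0.1]
d cm [-1.67  1.09 -2.96] w [0.022 0.041 0.001]
d cm [-12.55   0.69  14.41] w [0.022 0.041 0.001]
d cm [-11.02   0.67  15.37] w [0.022 0.041 0.001]
```

View pics/s2.png

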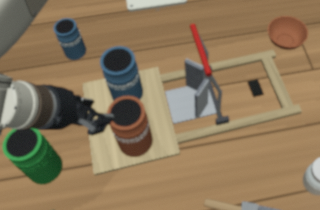

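The gripper (95,115 in the crop) leans behind the vase and clears the green pot. The last call needs every field, so I resend it.

Call:
arm_command --increments '[{"dx": -1.5,"dy": 1,"dz": -2,"wx": 0.02,"wy": 0.04,"wz": 0,"grip": 5},{"dx": -1.5,"dy": 1,"dz": -2,"wx": 0.02,"wy": 0.04,"wz": 0,"grip": 5},{"dx": -1.5,"dy": 1,"dz": -2,"wx": 0.02,"wy": 0.04,"wz": 0,"grip": 5}]'

```text
clock: 1.45
eef_pos: [0.5774, -0.1587, 0.2174]
tool_rot: [0.397, 0.873, 0.124, -0.254]
ft_force: [-0.7, -0.3, -0.2]
grip_width: 0.0502
grasp_force: 0.0
```

```bash
python3 p1.py
```

```text
t 1.45 tcp [ 0.5774 -0.1587  0.2174] stand [-0.1934 -0.0971] F [-0.7 -0.3 -0.2]
d cm [-0.98  1.02 -3.9 ] w [0.017 0.026 0.001]
d cm [-12.1    0.72  13.32] w [0.017 0.026 0.001]
d cm [-10.59   0.7   14.29] w [0.017 0.026 0.001]
```

```bash
python3 -c "
from h import *
o=monitor.get_obs();print(o['joint_pos'].round(3),o['joint_vel'].round(3));print(R.from_quat(o['tool_rot']).as_matrix().round(3))"
```

```text
[-0.397  0.946  1.004  2.149  0.255  0.388] [-0.006 -0.001  0.008  0.004  0.002 -0.001]
[[-0.555  0.756 -0.346]
 [ 0.63   0.654  0.419]
 [ 0.543  0.015 -0.84 ]]
```

Run:
```python
from h import *
V=np.array([.5525,-.116]);h=.65;r=rot(h,.6);f=np.array([np.cos(YAW+h),np.sin(YAW+h)])
inc([(np.r_[V-.082*f,.20],r),(np.r_[V-.08*f,.16],r),(np.r_[V-.08*f,.12],r),(np.r_[V-.08*f,.08],r),(np.r_[V-.08*f,.04],r)])
```

```text
t 1.45 tcp [ 0.5774 -0.1587  0.2174] stand [-0.1934 -0.0971] F [-0.7 -0.3 -0.2]
d cm [-3.75  0.95 -0.34] w [0.017 0.026 0.001]
d cm [-5.76  0.89  3.13] w [0.017 0.026 0.001]
d cm [-7.93  0.84  6.49] w [0.017 0.026 0.001]
d cm [-10.1    0.78   9.85] w [0.017 0.026 0.001]
d cm [-12.27   0.72  13.21] w [0.017 0.026 0.001]
```

Call:
arm_command --increments '[{"dx": -2,"dy": 0.5,"dz": -0.2,"wx": 0,"wy": 0,"wz": 0,"grip": 5},{"dx": -3.7,"dy": 0.9,"dz": -0.3,"wx": 0,"wy": 0,"wz": 0,"grip": 5},{"dx": -3.7,"dy": 0.9,"dz": -0.3,"wx": 0.01,"wy": 0,"wz": 0,"grip": 5},{"dx": -3.7,"dy": 0.9,"dz": -0.3,"wx": 0.01,"wy": 0,"wz": 0,"grip": 5}]'

```text
clock: 1.85
eef_pos: [0.5948, -0.1717, 0.1917]
tool_rot: [0.397, 0.875, 0.12, -0.25]
ft_force: [1.1, 0.3, -0.1]
grip_width: 0.0499
grasp_force: 0.0
```

Run:
```python
from h import *
V=np.array([.5525,-.116]);h=.65;r=rot(h,.6);f=np.array([np.cos(YAW+h),np.sin(YAW+h)])
inc([(np.r_[V-.08*f,.16],r),(np.r_[V-.08*f,.12],r),(np.r_[V-.08*f,.08],r),(np.r_[V-.08*f,.04],r)])
print(monitor.get_obs()['joint_pos'].round(3))
```

```text
t 1.85 tcp [ 0.5948 -0.1717  0.1917] stand [-0.2075 -0.1135] F [ 1.1  0.3 -0.1]
d cm [-2.55  0.47  2.14] w [0.014 0.038 0.001]
d cm [-4.69  0.42  5.53] w [0.014 0.038 0.001]
d cm [-6.82  0.37  8.91] w [0.014 0.038 0.001]
d cm [-8.95  0.33 12.3 ] w [0.014 0.038 0.001]
[-0.401  1.012  1.08   2.15   0.246  0.388]
```

Call:
arm_command --increments '[{"dx": -2.5,"dy": 0.4,"dz": 2.1,"wx": 0.01,"wy": 0.02,"wz": 0,"grip": 5},{"dx": -4.7,"dy": 0.4,"dz": 5.5,"wx": 0.01,"wy": 0.03,"wz": 0,"grip": 5},{"dx": -6.8,"dy": 0.4,"dz": 8.9,"wx": 0.01,"wy": 0.04,"wz": 0,"grip": 5},{"dx": -8.9,"dy": 0.3,"dz": 12.3,"wx": 0.01,"wy": 0.04,"wz": 0,"grip": 5},{"dx": -8.9,"dy": 0.3,"dz": 12.3,"wx": 0.01,"wy": 0.04,"wz": 0,"grip": 5},{"dx": -8.9,"dy": 0.3,"dz": 12.3,"wx": 0.01,"wy": 0.04,"wz": 0,"grip": 5}]'

```text
clock: 2.45
eef_pos: [0.6049, -0.176, 0.0415]
tool_rot: [0.394, 0.87, 0.124, -0.269]
ft_force: [0.1, 0.0, 0.5]
grip_width: 0.0502
grasp_force: 0.0
```

Run:
```python
from h import *
V=np.array([.5525,-.116]);h=.65;r=rot(h,.6);f=np.array([np.cos(YAW+h),np.sin(YAW+h)])
inc([(np.r_[V-.07*f,.04],r),(np.r_[V-.055*f,.04],r)])
print(monitor.get_obs()['joint_pos'].round(3))
p,d,c=cam('scene');q=cam('side')[0]
cv2.imwrite('pics/s3.png',np.hstack([p[130:330,120:360],q[130:330,250:490]])[...,::-1])
```

```text
t 2.45 tcp [ 0.6049 -0.176   0.0415] stand [-0.2125 -0.1232] F [0.1 0.  0.5]
d cm [0.71 0.02 0.67] w [ 0.004 -0.002  0.001]
d cm [1.94 0.02 1.52] w [ 0.004 -0.002  0.001]
[-0.403  1.139  0.941  1.926  0.251  0.375]
```

View pics/s3.png

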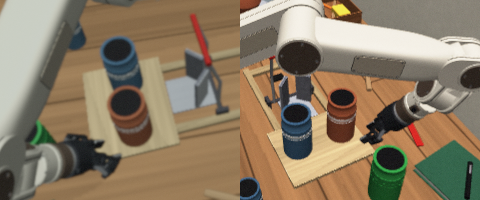

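Scene crop: the gripper is low behind the terracotta vase, about (95,155). It is clear of the blue and green vases in the side crop. Now I plan the push waypoints.

```bash
cat > p2.py <<'E'
from h import *
import sys
h=.65;r=rot(h,.6);fs=np.array([np.cos(h),np.sin(h)])
def go(vs,off,z=.04): inc([(np.r_[w(*(np.array(v)/1000-off*fs)),z],r) for v in vs])
E
python3 - <<'E'
from p2 import *
go([(-149,-75),(-132,-61),(-114,-47),(-97,-33),(-80,-20)],.05)
E
```

```text
t 2.55 tcp [ 0.6067 -0.1768  0.0439] stand [-0.2135 -0.125 ] F [-0.5 -0.5 -0.3]
d cm [ 2.4  -0.08  2.09] w [0.006 0.004 0.002]
d cm [ 4.22 -0.17  3.33] w [0.006 0.004 0.002]
d cm [ 6.1  -0.2   4.61] w [0.006 0.004 0.002]
d cm [ 7.93 -0.29  5.84] w [0.006 0.004 0.002]
d cm [ 9.7  -0.3   7.05] w [0.006 0.004 0.002]
```

Call:
arm_command --increments '[{"dx": 0.8,"dy": 0,"dz": 0.7,"wx": 0,"wy": 0,"wz": 0,"grip": 5},{"dx": 1.5,"dy": 0,"dz": 1.3,"wx": 0,"wy": 0,"wz": 0,"grip": 5},{"dx": 2.0,"dy": -0.1,"dz": 1.8,"wx": 0,"wy": 0,"wz": 0,"grip": 5},{"dx": 2.4,"dy": -0.1,"dz": 2.1,"wx": 0,"wy": 0,"wz": 0,"grip": 5},{"dx": 2.8,"dy": -0.1,"dz": 2.4,"wx": 0,"wy": 0,"wz": 0,"grip": 5},{"dx": 3.2,"dy": -0.1,"dz": 2.7,"wx": 0,"wy": 0,"wz": 0,"grip": 5},{"dx": 3.2,"dy": -0.1,"dz": 2.7,"wx": 0,"wy": 0,"wz": 0,"grip": 5}]'

```text
clock: 3.25
eef_pos: [0.5786, -0.1462, 0.0377]
tool_rot: [0.394, 0.871, 0.124, -0.266]
ft_force: [4.1, -2.0, 2.8]
grip_width: 0.05
grasp_force: 2.2
```

```bash
cat >> p2.py <<'E'
def vase(names=('scene','side')):
    out=[]
    for n in names:
        p,d,c=cam(n);P=cloud(d,c);hsv=cv2.cvtColor(p,cv2.COLOR_RGB2HSV)
        X,Z=P[...,:2],P[...,2]; box=(abs(P[...,0]-.5)<.17)&(abs(P[...,1]+.03)<.2)
        # mouth rim: terracotta pixels near the top height, circle of lip
        m=box&(abs(Z-.168)<.004)&(hsv[...,0]<14)&(hsv[...,1]>80)&(hsv[...,2]<200)
        m|=box&(abs(Z-.168)<.004)&(hsv[...,2]<60)
        k,l,s,ce=cv2.connectedComponentsWithStats(m.astype(np.uint8))
        for i in range(1,k):
            if s[i,4]<200: continue
            q=(P[l==i][:,:2]*1000).astype(np.float32); (cx,cy),rr=cv2.minEnclosingCircle(q)
            print(n,'blob',s[i,4],'circle stand mm',(stand([cx/1000,cy/1000])*1000).round(1),'r',round(rr,1),'z',np.median(P[l==i][:,2]).round(4))
E
python3 -c "
from p2 import *
vase();go([(-132,-61),(-114,-47),(-97,-33),(-80,-20),(-64,-16),(-48,-12)],.05)"
```

```text
scene blob 439 circle stand mm [-145.8   71. ] r 32.5 z 0.169
scene blob 964 circle stand mm [-145.4  -73.7] r 42.7 z 0.1686
side blob 490 circle stand mm [-148.9  -73.3] r 43.5 z 0.1689
side blob 328 circle stand mm [-145.3   71.3] r 34.3 z 0.1694
t 3.35 tcp [ 0.5784 -0.1462  0.0373] stand [-0.181  -0.0989] F [ 4.2 -2.4  4.5]
d cm [ 1.14 -0.06  0.45] w [0.007 0.002 0.002]
d cm [ 3.02 -0.09  1.73] w [0.007 0.002 0.002]
d cm [ 4.84 -0.18  2.97] w [0.007 0.002 0.002]
d cm [ 6.61 -0.19  4.18] w [0.007 0.002 0.002]
d cm [7.86 0.45 5.03] w [0.007 0.002 0.002]
d cm [9.12 1.1  5.89] w [0.007 0.002 0.002]
```

```bash
python3 -c "
from p2 import *
go([(-130,-60),(-113,-46),(-97,-33),(-80,-20)],.0435)"
```

```text
t 3.35 tcp [ 0.5784 -0.1462  0.0373] stand [-0.181  -0.0989] F [ 4.2 -2.4  4.5]
d cm [ 1.86 -0.02  0.94] w [0.007 0.002 0.002]
d cm [ 3.68 -0.11  2.18] w [0.007 0.002 0.002]
d cm [ 5.38 -0.18  3.34] w [0.007 0.002 0.002]
d cm [ 7.15 -0.19  4.54] w [0.007 0.002 0.002]
```

Call:
arm_command --increments '[{"dx": 0.5,"dy": 0,"dz": 0.2,"wx": 0,"wy": 0,"wz": 0,"grip": 5},{"dx": 1.0,"dy": 0,"dz": 0.45,"wx": 0,"wy": 0,"wz": 0,"grip": 5},{"dx": 1.5,"dy": 0,"dz": 0.7,"wx": 0,"wy": 0,"wz": 0,"grip": 5},{"dx": 2.0,"dy": 0,"dz": 1.05,"wx": 0,"wy": 0,"wz": 0,"grip": 5},{"dx": 2.5,"dy": -0.05,"dz": 1.4,"wx": 0,"wy": 0,"wz": 0,"grip": 5},{"dx": 3.0,"dy": -0.1,"dz": 1.7,"wx": 0,"wy": 0,"wz": 0,"grip": 5},{"dx": 3.5,"dy": -0.1,"dz": 2.05,"wx": 0,"wy": 0,"wz": 0,"grip": 5}]'

```text
clock: 4.05
eef_pos: [0.5492, -0.1156, 0.0389]
tool_rot: [0.394, 0.87, 0.124, -0.269]
ft_force: [1.6, -2.0, -2.1]
grip_width: 0.0498
grasp_force: 1.6
```

```bash
python3 -c "
from p2 import *
vase();go([(-97,-33),(-80,-20),(-64,-16),(-48,-12)],.0435)"
```

```text
scene blob 446 circle stand mm [-145.9   71.3] r 32.7 z 0.1689
scene blob 940 circle stand mm [-113.8  -46.3] r 43.4 z 0.1691
side blob 449 circle stand mm [-114.6  -42.4] r 44.3 z 0.1697
side blob 331 circle stand mm [-144.7   71. ] r 34.5 z 0.1695
t 4.15 tcp [ 0.549  -0.1152  0.0393] stand [-0.148  -0.0718] F [ 1.4 -1.4 -1.9]
d cm [ 1.73 -0.01  1.11] w [ 0.004 -0.002  0.001]
d cm [ 3.5  -0.02  2.32] w [ 0.004 -0.002  0.001]
d cm [4.75 0.63 3.18] w [ 0.004 -0.002  0.001]
d cm [5.99 1.28 4.04] w [ 0.004 -0.002  0.001]
```

Pushing works: light force, upright, tracking the plan. I continue.

Call:
arm_command --increments '[{"dx": 0.6,"dy": 0,"dz": 0.4,"wx": 0,"wy": 0,"wz": 0,"grip": 5},{"dx": 1.2,"dy": 0,"dz": 0.8,"wx": 0,"wy": 0,"wz": 0,"grip": 5},{"dx": 1.8,"dy": 0,"dz": 1.15,"wx": 0,"wy": 0,"wz": 0,"grip": 5},{"dx": 2.4,"dy": 0,"dz": 1.55,"wx": 0,"wy": 0,"wz": 0,"grip": 5},{"dx": 3.0,"dy": 0,"dz": 1.95,"wx": 0,"wy": 0,"wz": 0,"grip": 5},{"dx": 3.5,"dy": 0,"dz": 2.3,"wx": 0,"wy": 0,"wz": 0,"grip": 5},{"dx": 3.9,"dy": 0.2,"dz": 2.6,"wx": 0,"wy": 0,"wz": 0,"grip": 5},{"dx": 4.3,"dy": 0.4,"dz": 2.85,"wx": 0,"wy": 0,"wz": 0,"grip": 5},{"dx": 4.75,"dy": 0.6,"dz": 3.15,"wx": 0,"wy": 0,"wz": 0,"grip": 5}]'

```text
clock: 5.05
eef_pos: [0.5167, -0.0691, 0.0401]
tool_rot: [0.394, 0.87, 0.124, -0.268]
ft_force: [1.1, -3.9, -0.2]
grip_width: 0.0498
grasp_force: 1.9
```

```bash
python3 -c "
from p2 import *
vase();go([(-48,-12),(-32,-8),(-20,-5),(-10,-2.5),(-5,-1),(0,0)],.0435)"
```

```text
scene blob 439 circle stand mm [-145.9   71. ] r 32.9 z 0.1689
scene blob 896 circle stand mm [-64.6 -18.4] r 43.1 z 0.1688
side blob 420 circle stand mm [-63.  -16.6] r 45.3 z 0.1693
side blob 329 circle stand mm [-144.6   71.1] r 34.8 z 0.1693
t 5.15 tcp [ 0.5164 -0.0684  0.0403] stand [-0.0989 -0.0426] F [-0.  -1.8 -0.7]
d cm [1.27 0.64 0.91] w [ 0.004 -0.001  0.001]
d cm [2.52 1.29 1.77] w [ 0.004 -0.001  0.001]
d cm [3.46 1.77 2.41] w [ 0.004 -0.001  0.001]
d cm [4.24 2.18 2.95] w [ 0.004 -0.001  0.001]
d cm [4.64 2.36 3.23] w [ 0.004 -0.001  0.001]
d cm [5.02 2.58 3.49] w [ 0.004 -0.001  0.001]
```

Call:
arm_command --increments '[{"dx": 0.45,"dy": 0.2,"dz": 0.3,"wx": 0,"wy": 0,"wz": 0,"grip": 5},{"dx": 0.9,"dy": 0.45,"dz": 0.65,"wx": 0,"wy": 0,"wz": 0,"grip": 5},{"dx": 1.35,"dy": 0.7,"dz": 0.95,"wx": 0,"wy": 0,"wz": 0,"grip": 5},{"dx": 1.8,"dy": 0.9,"dz": 1.25,"wx": 0,"wy": 0,"wz": 0,"grip": 5},{"dx": 2.25,"dy": 1.15,"dz": 1.6,"wx": 0,"wy": 0,"wz": 0,"grip": 5},{"dx": 2.7,"dy": 1.4,"dz": 1.9,"wx": 0,"wy": 0,"wz": 0,"grip": 5},{"dx": 3.1,"dy": 1.6,"dz": 2.2,"wx": 0,"wy": 0,"wz": 0,"grip": 5},{"dx": 3.5,"dy": 1.8,"dz": 2.45,"wx": 0,"wy": 0,"wz": 0,"grip": 5},{"dx": 3.8,"dy": 1.95,"dz": 2.65,"wx": 0,"wy": 0,"wz": 0,"grip": 5}]'

```text
clock: 6.05
eef_pos: [0.5005, -0.0209, 0.0394]
tool_rot: [0.394, 0.87, 0.124, -0.269]
ft_force: [1.2, -2.9, -0.7]
grip_width: 0.0498
grasp_force: 1.6
```

```bash
python3 -c "
from p2 import *
vase();go([(-10,-2.5),(-5,-1),(0,0)],.0435)"
```

```text
scene blob 256 circle stand mm [-141.2   69. ] r 31.2 z 0.1689
scene blob 864 circle stand mm [-16.4  -4.9] r 43.5 z 0.1681
side blob 401 circle stand mm [-14.9  -3.1] r 44.2 z 0.1687
side blob 324 circle stand mm [-144.2   72.1] r 35.6 z 0.1693
t 6.15 tcp [ 0.5003 -0.0206  0.0395] stand [-0.05 -0.03] F [ 0.9 -0.1 -0.9]
d cm [0.44 0.23 0.24] w [ 0.004 -0.002  0.001]
d cm [0.85 0.41 0.52] w [ 0.004 -0.002  0.001]
d cm [1.22 0.64 0.78] w [ 0.004 -0.002  0.001]
```

Call:
arm_command --increments '[{"dx": 0.2,"dy": 0.1,"dz": 0.12,"wx": 0,"wy": 0,"wz": 0,"grip": 5},{"dx": 0.4,"dy": 0.2,"dz": 0.25,"wx": 0,"wy": 0,"wz": 0,"grip": 5},{"dx": 0.6,"dy": 0.3,"dz": 0.37,"wx": 0,"wy": 0,"wz": 0,"grip": 5},{"dx": 0.8,"dy": 0.4,"dz": 0.5,"wx": 0,"wy": 0,"wz": 0,"grip": 5},{"dx": 0.9,"dy": 0.45,"dz": 0.57,"wx": 0,"wy": 0,"wz": 0,"grip": 5},{"dx": 1.0,"dy": 0.5,"dz": 0.64,"wx": 0,"wy": 0,"wz": 0,"grip": 5}]'

```text
clock: 6.75
eef_pos: [0.4967, -0.0093, 0.04]
tool_rot: [0.394, 0.87, 0.124, -0.269]
ft_force: [1.3, -2.4, -1.9]
grip_width: 0.0499
grasp_force: 1.4
```

```bash
python3 -c "
from p2 import *
vase();go([(-5,-1),(0,0)],.0435)"
```

```text
scene blob 858 circle stand mm [-4.6 -1.6] r 43.2 z 0.1683
side blob 393 circle stand mm [-4.9 -1. ] r 43.9 z 0.1689
side blob 327 circle stand mm [-145.2   70.9] r 34.2 z 0.1694
t 6.85 tcp [ 0.4967 -0.0091  0.04  ] stand [-0.0384 -0.0272] F [ 0.7 -3.3 -0.7]
d cm [-0.09 -0.07 -0.06] w [ 0.005 -0.001  0.001]
d cm [0.29 0.16 0.2 ] w [ 0.005 -0.001  0.001]
```

Call:
arm_command --increments '[{"dx": 0.1,"dy": 0.06,"dz": 0.07,"wx": 0,"wy": 0,"wz": 0,"grip": 5},{"dx": 0.2,"dy": 0.11,"dz": 0.13,"wx": 0,"wy": 0,"wz": 0,"grip": 5},{"dx": 0.28,"dy": 0.16,"dz": 0.19,"wx": 0,"wy": 0,"wz": 0,"grip": 5},{"dx": 0.28,"dy": 0.16,"dz": 0.19,"wx": 0,"wy": 0,"wz": 0,"grip": 5}]'

```text
clock: 7.25
eef_pos: [0.4957, -0.0055, 0.04]
tool_rot: [0.394, 0.87, 0.124, -0.269]
ft_force: [1.4, -1.8, -1.1]
grip_width: 0.05
grasp_force: 1.2
```

Call:
arm_command --increments '[{"dx": 0.08,"dy": 0.05,"dz": 0.05,"wx": 0,"wy": 0,"wz": 0,"grip": 5},{"dx": 0.08,"dy": 0.05,"dz": 0.05,"wx": 0,"wy": 0,"wz": 0,"grip": 5}]'

```text
clock: 7.45
eef_pos: [0.4954, -0.005, 0.0399]
tool_rot: [0.394, 0.87, 0.124, -0.268]
ft_force: [0.4, -3.5, -3.0]
grip_width: 0.0502
grasp_force: 2.0
```

```bash
python3 -c "
from p2 import *
vase();go([(0,0)],.0435)"
```

```text
scene blob 846 circle stand mm [-0.8 -0.5] r 43.3 z 0.1675
side blob 394 circle stand mm [-2.7  0.3] r 43.6 z 0.1682
side blob 325 circle stand mm [-145.2   69.9] r 34.9 z 0.1694
t 7.55 tcp [ 0.4954 -0.005   0.0399] stand [-0.0341 -0.0262] F [ 0.8 -4.3 -3.2]
d cm [-0.03 -0.02 -0.03] w [ 0.004 -0.     0.001]
```

Call:
arm_command --increments '[{"dx": 0.08,"dy": 0.05,"dz": 0.05,"wx": 0,"wy": 0,"wz": 0,"grip": 5},{"dx": 0.15,"dy": 0.09,"dz": 0.1,"wx": 0,"wy": 0,"wz": 0,"grip": 5},{"dx": 0.15,"dy": 0.09,"dz": 0.1,"wx": 0,"wy": 0,"wz": 0,"grip": 5}]'

```text
clock: 7.85
eef_pos: [0.4948, -0.0042, 0.0398]
tool_rot: [0.394, 0.871, 0.123, -0.268]
ft_force: [-0.7, -7.8, -2.8]
grip_width: 0.0501
grasp_force: 4.0
```

Call:
arm_command --increments '[{"dx": 0.08,"dy": 0.05,"dz": 0.05,"wx": 0,"wy": 0,"wz": 0,"grip": 5},{"dx": 0.08,"dy": 0.05,"dz": 0.05,"wx": 0,"wy": 0,"wz": 0,"grip": 5}]'

```text
clock: 8.05
eef_pos: [0.4946, -0.0039, 0.0397]
tool_rot: [0.394, 0.871, 0.122, -0.268]
ft_force: [1.8, -11.1, -1.7]
grip_width: 0.05
grasp_force: 5.2
```

```bash
python3 -c "
from p2 import *
vase();go([(0,0)],.0435)"
```

```text
scene blob 849 circle stand mm [-0.3 -0.8] r 43.2 z 0.1674
side blob 396 circle stand mm [-3.2  2.4] r 44.1 z 0.1681
side blob 317 circle stand mm [-145.4   71.3] r 34.8 z 0.1695
t 8.15 tcp [ 0.4946 -0.0039  0.0397] stand [-0.033  -0.0255] F [  0.8 -11.7  -2.5]
d cm [-0.13 -0.04 -0.12] w [0.002 0.003 0.   ]
```

```bash
cat >> p2.py <<'E'
def bar(names=('scene',)):
    for n in names:
        p,d,c=cam(n);P=cloud(d,c);hsv=cv2.cvtColor(p,cv2.COLOR_RGB2HSV);H,S,V=[hsv[...,i].astype(int) for i in range(3)]
        m=((H<6)|(H>174))&(S>170)&(V>130)&(P[...,2]>.035)&(abs(P[...,0]-.47)<.15)&(abs(P[...,1]-.2)<.25)
        k,l,s,ce=cv2.connectedComponentsWithStats(m.astype(np.uint8))
        if k<2: print(n,'no bar');continue
        X=P[l==1+s[1:,4].argmax()]; r=cv2.minAreaRect((X[:,:2]*1000).astype(np.float32)); c0=np.median(X,0)
        print(n,'bar',len(X),'rect',np.round(r[0],1),np.round(r[1],1),'stand mm',(stand(np.array(r[0])/1000)*1000).round(1),'med',c0.round(4),stand(c0).round(4))
E
python3 -c "
from p2 import *
bar(('scene','side'));p,d,c=cam('scene');q=cam('side')[0]
cv2.imwrite('pics/s4.png',cv2.resize(np.hstack([p[140:280,220:360],q[160:300,230:370]])[...,::-1],(800,400)))
z=np.load('scene0.npz')['P'];"
```

```text
scene bar 234 rect [464.2  69. ] [139.   12.1] stand mm [41.9 -0.3] med [0.4658 0.0687 0.2415] [ 0.0415 -0.0019]
side bar 121 rect [462.4  66.2] [141.3  12.5] stand mm [39.2  1.6] med [0.4608 0.065  0.2418] [0.0381 0.0033]
```

View pics/s4.png

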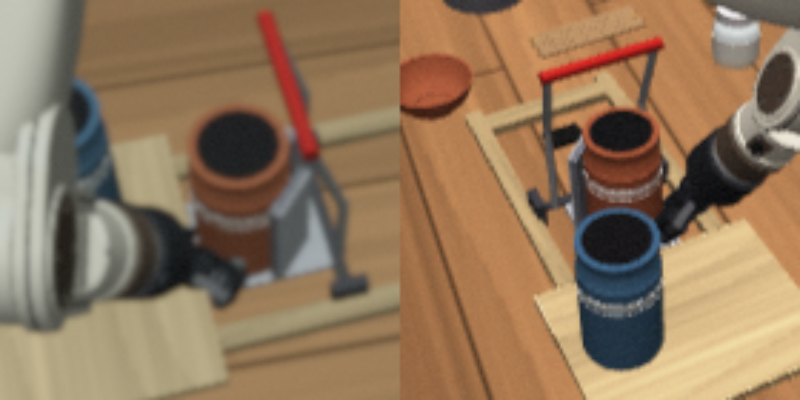

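Crop: the vase sits upright on the plate against the felt (scene 240,200), and the bar (290,80) has not moved. Relative to the bar, both cameras put it within 1 mm of home. I'll give it a small final nudge and hold, then withdraw backwards.

Call:
arm_command --increments '[{"dx": 0.05,"dy": 0.03,"dz": 0.03,"wx": 0,"wy": 0,"wz": 0,"grip": 5},{"dx": 0.05,"dy": 0.03,"dz": 0.03,"wx": 0,"wy": 0,"wz": 0,"grip": 5},{"dx": 0.05,"dy": 0.03,"dz": 0.03,"wx": 0,"wy": 0,"wz": 0,"grip": 5}]'

```text
clock: 8.65
eef_pos: [0.4946, -0.0038, 0.0397]
tool_rot: [0.394, 0.871, 0.122, -0.267]
ft_force: [-0.9, -12.1, -2.2]
grip_width: 0.0503
grasp_force: 5.8
```

Call:
arm_command --increments '[{"dx": -0.1,"dy": -0.06,"dz": -0.07,"wx": 0,"wy": 0,"wz": 0,"grip": 5},{"dx": -0.3,"dy": -0.15,"dz": -0.2,"wx": 0,"wy": 0,"wz": 0,"grip": 5},{"dx": -0.8,"dy": -0.3,"dz": -0.55,"wx": 0,"wy": 0,"wz": 0,"grip": 5},{"dx": -2,"dy": -0.3,"dz": -1.4,"wx": 0,"wy": 0,"wz": 0,"grip": 5},{"dx": -4,"dy": -0.3,"dz": -2.8,"wx": 0,"wy": 0,"wz": 0,"grip": 5}]'

```text
clock: 9.15
eef_pos: [0.5242, -0.0384, 0.0415]
tool_rot: [0.393, 0.87, 0.125, -0.27]
ft_force: [1.2, 1.2, 0.7]
grip_width: 0.0499
grasp_force: 0.0
```

```bash
cat > p3.py <<'E'
from p2 import *
# bar grasp: tool y = stand x (leaning), tool x along bar; phi = lean about bar axis: body towards stand -x for phi>0
def rb(phi):
    x=np.r_[-EY,0]; z=np.r_[EX*np.sin(phi),-np.cos(phi)]; return R.from_matrix(np.stack([x,np.cross(z,x),z],1))
def barpos(th): # stand x, z
    a=np.arctan2(-.036,.222)+th; r=np.hypot(.036,.222); return .078+r*np.sin(a), .014+r*np.cos(a)
def tcp(th,phi,y=0,ext=.019,back=0):
    sx,z=barpos(th); d=np.r_[EX*np.sin(phi),-np.cos(phi)]
    return np.r_[w(sx,y),z]+d*(ext-back)
E
python3 -c "
from p3 import *
o=monitor.get_obs();print(o['joint_pos'].round(2));print(rb(.5).as_matrix().round(2))
vase(('scene',));
inc([(o['eef_pos']*[1,1,0]+[0,0,.27],R.from_quat(o['tool_rot'])),(tcp(0,.5,back=.08),rb(.5)),(tcp(0,.5),rb(.5))])"
```

```text
[-0.26  0.84  0.31  1.56  0.33  0.5 ]
[[ 1.    0.06 -0.03]
 [ 0.07 -0.88  0.48]
 [ 0.   -0.48 -0.88]]
scene blob 367 circle stand mm [-144.8   70.7] r 32.3 z 0.1691
scene blob 851 circle stand mm [-1.6 -0.4] r 43.7 z 0.1676
t 9.2 tcp [ 0.5273 -0.0418  0.0408] stand [-0.0732 -0.0554] F [ 3.  -2.7  0.7]
d cm [ 13.29   0.15 -18.67] w [ 0.003  0.005 -0.001]
d cm [ 22.43   0.92 -14.8 ] w [-0.364  0.199  2.107]
d cm [21.    3.19 -7.26] w [-0.364  0.199  2.107]
```

```bash
sed -i 's/x=np.r_\[-EY,0\]; z=np/x=np.r_[EY,0]; z=np/' p3.py; python3 -c "
from p3 import *
o=monitor.get_obs()
inc([(o['eef_pos']*[1,1,0]+[0,0,.20],R.from_quat(o['tool_rot'])),(np.r_[w(-.07,-.03),.29],rb(.6)),(tcp(0,.6,back=.08),rb(.6)),(tcp(0,.6),rb(.6))])"
```

```text
t 9.2 tcp [ 0.5273 -0.0418  0.0408] stand [-0.0732 -0.0554] F [ 3.  -2.7  0.7]
d cm [  8.97   0.11 -13.15] w [0. 0. 0.]
d cm [ 15.52  -1.67 -19.59] w [-0.262 -0.263 -1.016]
d cm [ 21.91   0.61 -14.77] w [-0.262 -0.263 -1.016]
d cm [21.16  3.28 -7.27] w [-0.262 -0.263 -1.016]
```

Call:
arm_command --increments '[{"dx": 2.2,"dy": 0,"dz": -3.3,"wx": 0,"wy": 0,"wz": 0,"grip": 5},{"dx": 4.5,"dy": 0,"dz": -6.6,"wx": 0,"wy": 0,"wz": 0,"grip": 5},{"dx": 6.8,"dy": 0,"dz": -10,"wx": -0.03,"wy": -0.03,"wz": -0.13,"grip": 5},{"dx": 9,"dy": 0,"dz": -13.2,"wx": -0.065,"wy": -0.065,"wz": -0.25,"grip": 5},{"dx": 11,"dy": -0.4,"dz": -15,"wx": -0.1,"wy": -0.1,"wz": -0.38,"grip": 5},{"dx": 12.5,"dy": -0.8,"dz": -16.5,"wx": -0.13,"wy": -0.13,"wz": -0.51,"grip": 5},{"dx": 14,"dy": -1.2,"dz": -18,"wx": -0.165,"wy": -0.165,"wz": -0.64,"grip": 5},{"dx": 15.5,"dy": -1.7,"dz": -19.6,"wx": -0.2,"wy": -0.2,"wz": -0.77,"grip": 5},{"dx": 15.5,"dy": -1.7,"dz": -19.6,"wx": -0.23,"wy": -0.23,"wz": -0.9,"grip": 5},{"dx": 15.5,"dy": -1.7,"dz": -19.6,"wx": -0.262,"wy": -0.263,"wz": -1.016,"grip": 5}]'

```text
clock: 10.2
eef_pos: [0.4999, -0.0381, 0.2918]
tool_rot: [-0.037, 0.954, 0.296, -0.009]
ft_force: [0.5, -0.5, -0.1]
grip_width: 0.0499
grasp_force: 0.0
```

```bash
python3 -c "
from p3 import *
vase(('scene','side'));bar()
inc([(np.r_[w(-.07,-.03),.29],rb(.6)),(tcp(0,.6,back=.08),rb(.6)),(tcp(0,.6),rb(.6))])
print(monitor.get_obs()['joint_pos'].round(2))"
```

```text
scene blob 844 circle stand mm [-1.1 -1.2] r 43.2 z 0.1675
side blob 393 circle stand mm [-3.   0.5] r 44.1 z 0.1681
side blob 322 circle stand mm [-144.7   70.5] r 35.2 z 0.1695
scene bar 234 rect [464.7  68.7] [139.4  10.9] stand mm [41.5 -0.9] med [0.4687 0.0687 0.2415] [ 0.0413 -0.0049]
t 10.35 tcp [ 0.4992 -0.0386  0.2903] stand [-0.0679 -0.0276] F [-0.   0.2 -0.2]
d cm [-0.24 -0.19 -0.09] w [ 0.001 -0.003 -0.004]
d cm [2.77 5.99 4.61] w [ 0.001 -0.003 -0.004]
d cm [ 2.75  5.98 12.61] w [ 0.001 -0.003 -0.004]
[-0.39  0.41  0.25  1.71  0.53 -0.54]
```

Call:
arm_command --increments '[{"dx": 1,"dy": 2,"dz": 1.5,"wx": 0,"wy": 0,"wz": 0,"grip": 5},{"dx": 2,"dy": 4,"dz": 3,"wx": 0,"wy": 0,"wz": 0,"grip": 5},{"dx": 2.75,"dy": 6,"dz": 4.6,"wx": 0,"wy": 0,"wz": 0,"grip": 5},{"dx": 2.75,"dy": 6,"dz": 4.6,"wx": 0,"wy": 0,"wz": 0,"grip": 5},{"dx": 2.75,"dy": 6,"dz": 6.6,"wx": 0,"wy": 0,"wz": 0,"grip": 5},{"dx": 2.75,"dy": 6,"dz": 8.6,"wx": 0,"wy": 0,"wz": 0,"grip": 5},{"dx": 2.75,"dy": 6,"dz": 10.6,"wx": 0,"wy": 0,"wz": 0,"grip": 5},{"dx": 2.75,"dy": 6,"dz": 12.4,"wx": 0,"wy": 0,"wz": 0,"grip": 5},{"dx": 2.75,"dy": 6,"dz": 12.4,"wx": 0,"wy": 0,"wz": 0,"grip": 5}]'

```text
clock: 11.25
eef_pos: [0.4622, 0.0795, 0.2199]
tool_rot: [-0.034, 0.955, 0.296, -0.015]
ft_force: [0.5, -0.4, 0.9]
grip_width: 0.0501
grasp_force: 0.0
```

```bash
python3 -c "
from p3 import *
inc([(tcp(0,.6),rb(.6))])
bar(('scene','side'))
p=cam('scene')[0];q=cam('side')[0]
cv2.imwrite('pics/s5.png',cv2.resize(np.hstack([p[110:250,250:390],q[140:280,230:370]])[...,::-1],(800,400)))"
```

```text
t 11.25 tcp [0.4622 0.0795 0.2199] stand [0.0524 0.0008] F [ 0.5 -0.4  0.9]
d cm [-0.08  0.05 -0.02] w [ 0.001 -0.008 -0.003]
scene bar 154 rect [490.   69.4] [89.9 13.5] stand mm [ 40.4 -26.1] med [0.4911 0.0703 0.2415] [ 0.0413 -0.0274]
side bar 61 rect [429.1  63.8] [71.1 12.3] stand mm [39.3 35. ] med [0.4276 0.0627 0.2416] [0.0382 0.0366]
```

View pics/s5.png

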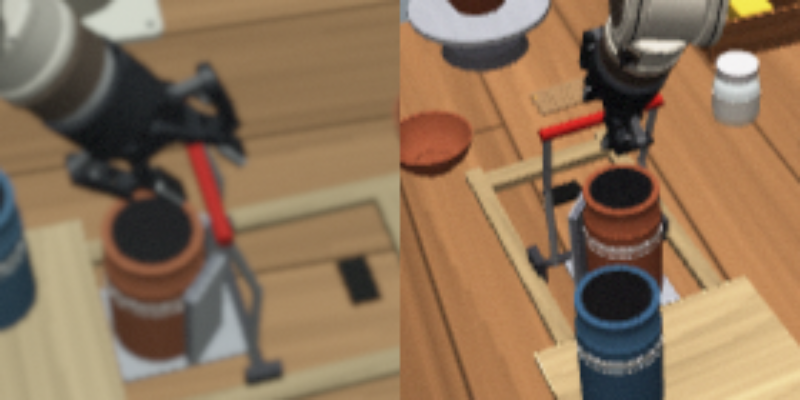

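Crop: the fingers straddle the bar on both sides (scene 190,150), well above the vase's mouth. Close.

Call:
arm_command --increments '[{"dx": 0,"dy": 0,"dz": 0,"wx": 0,"wy": 0,"wz": 0,"grip": 2.5},{"dx": 0,"dy": 0,"dz": 0,"wx": 0,"wy": 0,"wz": 0,"grip": 2},{"dx": 0,"dy": 0,"dz": 0,"wx": 0,"wy": 0,"wz": 0,"grip": 1.5},{"dx": 0,"dy": 0,"dz": 0,"wx": 0,"wy": 0,"wz": 0,"grip": 1},{"dx": 0,"dy": 0,"dz": 0,"wx": 0,"wy": 0,"wz": 0,"grip": 0.8},{"dx": 0,"dy": 0,"dz": 0,"wx": 0,"wy": 0,"wz": 0,"grip": 0.8}]'

```text
clock: 12.05
eef_pos: [0.4636, 0.078, 0.2219]
tool_rot: [-0.034, 0.955, 0.295, -0.012]
ft_force: [-1.0, -4.5, 4.8]
grip_width: 0.0121
grasp_force: 58.5
```

```bash
cat >> p3.py <<'E'
def tip(ths,p0=.6,p1=-.6,y=0,ext=.019):
    ph=lambda t:p0+(p1-p0)*t/1.571
    inc([(tcp(t,ph(t),y,ext),rb(ph(t))) for t in ths])
E
python3 -c "
from p3 import *
tip([0,.06,.12,.18,.24,.3,.36,.42,.48]);print(monitor.get_obs()['grip_width'])"
```

```text
t 12.05 tcp [0.4636 0.078  0.2219] stand [ 0.0509 -0.0004] F [-1.  -4.5  4.8]
d cm [0.04 0.07 0.23] w [-0.    -0.002 -0.001]
d cm [0.04 1.18 0.84] w [ 0.045 -0.002 -0.001]
d cm [0.04 2.26 1.52] w [ 0.091 -0.002 -0.001]
d cm [0.04 3.3  2.26] w [ 0.137 -0.002 -0.001]
d cm [0.04 4.29 3.06] w [ 0.183 -0.002 -0.001]
d cm [0.04 5.22 3.92] w [ 0.229 -0.002 -0.001]
d cm [0.04 6.11 4.83] w [ 0.274 -0.002 -0.001]
d cm [0.04 6.94 5.8 ] w [ 0.32  -0.002 -0.   ]
d cm [0.03 7.71 6.82] w [ 0.366 -0.002 -0.   ]
0.01205035380621374
```

Call:
arm_command --increments '[{"dx": 0,"dy": 0.25,"dz": 0.13,"wx": 0.01,"wy": 0,"wz": 0,"grip": 0.8},{"dx": 0,"dy": 0.55,"dz": 0.3,"wx": 0.022,"wy": 0,"wz": 0,"grip": 0.8},{"dx": 0,"dy": 1.11,"dz": 0.61,"wx": 0.045,"wy": 0,"wz": 0,"grip": 0.8},{"dx": 0,"dy": 1.65,"dz": 0.94,"wx": 0.068,"wy": 0,"wz": 0,"grip": 0.8},{"dx": 0,"dy": 2.19,"dz": 1.29,"wx": 0.091,"wy": 0,"wz": 0,"grip": 0.8},{"dx": 0,"dy": 2.72,"dz": 1.65,"wx": 0.114,"wy": 0,"wz": 0,"grip": 0.8},{"dx": 0,"dy": 3.23,"dz": 2.03,"wx": 0.137,"wy": 0,"wz": 0,"grip": 0.8},{"dx": 0,"dy": 3.73,"dz": 2.42,"wx": 0.16,"wy": 0,"wz": 0,"grip": 0.8},{"dx": 0,"dy": 4.0,"dz": 2.63,"wx": 0.172,"wy": 0,"wz": 0,"grip": 0.8}]'

```text
clock: 12.95
eef_pos: [0.4602, 0.126, 0.2227]
tool_rot: [-0.036, 0.977, 0.211, -0.008]
ft_force: [1.0, -4.0, 3.1]
grip_width: 0.0123
grasp_force: 59.2
```

```bash
python3 -c "
from p3 import *
o=monitor.get_obs();print(o['grip_width'],o['grasp_force'],o['joint_pos'].round(2))
p,d,c=cam('scene');bar(('scene','side'));
tip([.225,.285,.345,.405,.465,.525,.585,.645,.705,.765],ext=.0167)
print(barpos(.225))"
```

```text
0.012283805923055826 59.1909259557724 [ 0.    0.21 -0.13  1.26  0.42 -0.08]
scene bar 140 rect [486.8 120.2] [90.  15.6] stand mm [ 91.3 -26.5] med [0.4903 0.1208 0.2438] [ 0.0917 -0.0301]
side bar 52 rect [420.7 114.4] [64.4 22.3] stand mm [90.3 39.7] med [0.4199 0.1129 0.2443] [0.0889 0.0406]
t 13.1 tcp [0.4602 0.1262 0.2228] stand [ 0.0993 -0.0005] F [ 0.3 -4.   4. ]
d cm [ 0.05  0.03 -0.04] w [-0.    -0.002  0.001]
d cm [0.04 1.12 0.63] w [ 0.046 -0.002  0.001]
d cm [0.04 2.17 1.37] w [ 0.092 -0.002  0.001]
d cm [0.04 3.18 2.17] w [ 0.137 -0.002  0.001]
d cm [0.04 4.13 3.03] w [ 0.183 -0.002  0.001]
d cm [0.03 5.03 3.94] w [ 0.229 -0.002  0.001]
d cm [0.03 5.88 4.91] w [ 0.275 -0.002  0.001]
d cm [0.03 6.66 5.93] w [ 0.321 -0.002  0.001]
d cm [0.02 7.38 7.  ] w [ 0.367 -0.002  0.001]
d cm [0.02 8.04 8.11] w [ 0.412 -0.002  0.001]
(np.float64(0.09243702453876554), np.float64(0.23843612080604826))
```

Call:
arm_command --increments '[{"dx": 0,"dy": 0.5,"dz": 0.28,"wx": 0.022,"wy": 0,"wz": 0,"grip": 0.8},{"dx": 0,"dy": 1.1,"dz": 0.64,"wx": 0.046,"wy": 0,"wz": 0,"grip": 0.8},{"dx": 0,"dy": 1.63,"dz": 1.0,"wx": 0.069,"wy": 0,"wz": 0,"grip": 0.8},{"dx": 0,"dy": 2.16,"dz": 1.38,"wx": 0.092,"wy": 0,"wz": 0,"grip": 0.8},{"dx": 0,"dy": 2.67,"dz": 1.78,"wx": 0.115,"wy": 0,"wz": 0,"grip": 0.8},{"dx": 0,"dy": 3.17,"dz": 2.18,"wx": 0.137,"wy": 0,"wz": 0,"grip": 0.8},{"dx": 0,"dy": 3.65,"dz": 2.6,"wx": 0.16,"wy": 0,"wz": 0,"grip": 0.8},{"dx": 0,"dy": 4.12,"dz": 3.04,"wx": 0.183,"wy": 0,"wz": 0,"grip": 0.8},{"dx": 0,"dy": 4.58,"dz": 3.48,"wx": 0.206,"wy": 0,"wz": 0,"grip": 0.8},{"dx": 0,"dy": 5.02,"dz": 3.95,"wx": 0.229,"wy": 0,"wz": 0,"grip": 0.8}]'

```text
clock: 14.1
eef_pos: [0.4557, 0.1886, 0.2072]
tool_rot: [-0.036, 0.994, 0.098, -0.005]
ft_force: [4.2, -2.5, 3.0]
grip_width: 0.0118
grasp_force: 58.8
```

```bash
python3 -c "
from p3 import *
o=monitor.get_obs();print(o['grip_width'],o['grasp_force'],o['joint_pos'].round(2))
tip([.525+.05*i for i in range(8)],ext=.0167)"
```

```text
0.011804755381851537 58.76408636569977 [ 0.27  0.21 -0.12  1.21  0.19  0.2 ]
t 14.1 tcp [0.4557 0.1886 0.2072] stand [ 0.1618 -0.0005] F [ 4.2 -2.5  3. ]
d cm [ 0.05 -0.02 -0.06] w [-0.002 -0.002  0.001]
d cm [0.05 0.85 0.56] w [ 0.036 -0.002  0.001]
d cm [0.04 1.69 1.23] w [ 0.074 -0.002  0.001]
d cm [0.04 2.5  1.93] w [ 0.113 -0.002  0.001]
d cm [0.04 3.27 2.68] w [ 0.151 -0.002  0.001]
d cm [0.04 4.   3.47] w [ 0.189 -0.002  0.001]
d cm [0.03 4.69 4.29] w [ 0.227 -0.002  0.001]
d cm [0.03 5.34 5.14] w [ 0.265 -0.002  0.001]
```

Call:
arm_command --increments '[{"dx": 0,"dy": 0.43,"dz": 0.28,"wx": 0.018,"wy": 0,"wz": 0,"grip": 0.8},{"dx": 0,"dy": 0.86,"dz": 0.58,"wx": 0.037,"wy": 0,"wz": 0,"grip": 0.8},{"dx": 0,"dy": 1.29,"dz": 0.91,"wx": 0.056,"wy": 0,"wz": 0,"grip": 0.8},{"dx": 0,"dy": 1.7,"dz": 1.24,"wx": 0.075,"wy": 0,"wz": 0,"grip": 0.8},{"dx": 0,"dy": 2.11,"dz": 1.59,"wx": 0.094,"wy": 0,"wz": 0,"grip": 0.8},{"dx": 0,"dy": 2.5,"dz": 1.95,"wx": 0.113,"wy": 0,"wz": 0,"grip": 0.8},{"dx": 0,"dy": 2.89,"dz": 2.32,"wx": 0.132,"wy": 0,"wz": 0,"grip": 0.8},{"dx": 0,"dy": 3.27,"dz": 2.7,"wx": 0.151,"wy": 0,"wz": 0,"grip": 0.8},{"dx": 0,"dy": 3.64,"dz": 3.09,"wx": 0.17,"wy": 0,"wz": 0,"grip": 0.8},{"dx": 0,"dy": 4.0,"dz": 3.48,"wx": 0.189,"wy": 0,"wz": 0,"grip": 0.8}]'

```text
clock: 15.1
eef_pos: [0.4525, 0.2346, 0.1808]
tool_rot: [-0.036, 0.999, 0.004, -0.001]
ft_force: [5.8, -1.8, 2.3]
grip_width: 0.0119
grasp_force: 58.5
```

```bash
python3 -c "
from p3 import *
o=monitor.get_obs();print(o['grip_width'],o['grasp_force'],o['joint_pos'].round(2))
bar()
tip([.775+.05*i for i in range(8)],ext=.0167)"
```

```text
0.011883195596856218 58.51036727428436 [ 0.47  0.29 -0.07  1.21  0.01  0.4 ]
scene bar 102 rect [487.4 237.1] [70.8 11.5] stand mm [207.9 -35.6] med [0.4911 0.2369 0.2025] [ 0.2074 -0.0392]
t 15.15 tcp [0.4524 0.2354 0.1802] stand [ 0.2087 -0.0005] F [ 6.6 -0.8  0.3]
d cm [ 0.05 -0.1  -0.09] w [-0.    -0.002  0.002]
d cm [0.05 0.74 0.59] w [ 0.038 -0.002  0.002]
d cm [0.04 1.54 1.31] w [ 0.076 -0.002  0.002]
d cm [0.04 2.3  2.06] w [ 0.114 -0.002  0.002]
d cm [0.04 3.02 2.86] w [ 0.153 -0.002  0.002]
d cm [0.04 3.7  3.69] w [ 0.191 -0.002  0.002]
d cm [0.03 4.34 4.56] w [ 0.229 -0.002  0.003]
d cm [0.03 4.94 5.45] w [ 0.267 -0.002  0.003]
```

Call:
arm_command --increments '[{"dx": 0.03,"dy": 0.35,"dz": 0.28,"wx": 0.019,"wy": 0,"wz": 0,"grip": 0.8},{"dx": 0.04,"dy": 0.75,"dz": 0.62,"wx": 0.038,"wy": 0,"wz": 0,"grip": 0.8},{"dx": 0.04,"dy": 1.15,"dz": 0.98,"wx": 0.057,"wy": 0,"wz": 0,"grip": 0.8},{"dx": 0.04,"dy": 1.55,"dz": 1.34,"wx": 0.076,"wy": 0,"wz": 0,"grip": 0.8},{"dx": 0.04,"dy": 1.93,"dz": 1.71,"wx": 0.095,"wy": 0,"wz": 0,"grip": 0.8},{"dx": 0.04,"dy": 2.31,"dz": 2.09,"wx": 0.114,"wy": 0,"wz": 0,"grip": 0.8},{"dx": 0.04,"dy": 2.67,"dz": 2.49,"wx": 0.133,"wy": 0,"wz": 0,"grip": 0.8},{"dx": 0.04,"dy": 3.03,"dz": 2.89,"wx": 0.153,"wy": 0,"wz": 0,"grip": 0.8},{"dx": 0.04,"dy": 3.37,"dz": 3.3,"wx": 0.172,"wy": 0,"wz": 0,"grip": 0.8},{"dx": 0.04,"dy": 3.71,"dz": 3.72,"wx": 0.191,"wy": 0,"wz": 0,"grip": 0.8}]'

```text
clock: 16.15
eef_pos: [0.4498, 0.2723, 0.144]
tool_rot: [-0.036, 0.995, -0.091, 0.003]
ft_force: [7.0, -0.1, 0.9]
grip_width: 0.0121
grasp_force: 58.6
```

```bash
python3 -c "
from p3 import *
o=monitor.get_obs();print(o['grip_width'],o['grasp_force'],o['joint_pos'].round(2))
bar()
tip([1.025+.05*i for i in range(8)],ext=.0167)"
```

```text
0.01214958778843423 58.631569147109985 [ 0.63  0.42  0.01  1.26 -0.15  0.57]
scene bar 92 rect [487.8 277.2] [66.8 11. ] stand mm [247.9 -38.8] med [0.4888 0.2774 0.1648] [ 0.248  -0.0399]
t 16.2 tcp [0.4498 0.2731 0.1431] stand [ 0.2465 -0.0006] F [8.8 0.7 0.3]
d cm [ 0.06 -0.05 -0.04] w [0.    0.    0.002]
d cm [0.06 0.74 0.69] w [0.039 0.    0.002]
d cm [0.06 1.49 1.46] w [0.077 0.    0.002]
d cm [0.05 2.2  2.26] w [0.115 0.    0.002]
d cm [0.05 2.88 3.11] w [0.153 0.    0.002]
d cm [0.05 3.51 3.98] w [0.191 0.    0.002]
d cm [0.05 4.09 4.89] w [0.23  0.001 0.002]
d cm [0.05 4.63 5.82] w [0.268 0.001 0.002]
```

Call:
arm_command --increments '[{"dx": -0.03,"dy": 0.37,"dz": 0.33,"wx": 0.019,"wy": 0,"wz": 0,"grip": 0.8},{"dx": -0.05,"dy": 0.75,"dz": 0.7,"wx": 0.039,"wy": 0,"wz": 0,"grip": 0.8},{"dx": -0.07,"dy": 1.13,"dz": 1.08,"wx": 0.058,"wy": 0,"wz": 0,"grip": 0.8},{"dx": -0.07,"dy": 1.5,"dz": 1.47,"wx": 0.077,"wy": 0,"wz": 0,"grip": 0.8},{"dx": -0.07,"dy": 1.86,"dz": 1.87,"wx": 0.096,"wy": 0,"wz": 0,"grip": 0.8},{"dx": -0.07,"dy": 2.21,"dz": 2.28,"wx": 0.115,"wy": 0,"wz": 0,"grip": 0.8},{"dx": -0.07,"dy": 2.55,"dz": 2.7,"wx": 0.134,"wy": 0,"wz": 0,"grip": 0.8},{"dx": -0.07,"dy": 2.89,"dz": 3.13,"wx": 0.153,"wy": 0,"wz": 0,"grip": 0.8},{"dx": -0.07,"dy": 3.2,"dz": 3.56,"wx": 0.172,"wy": 0,"wz": 0,"grip": 0.8},{"dx": -0.07,"dy": 3.52,"dz": 4.0,"wx": 0.191,"wy": 0,"wz": 0,"grip": 0.8}]'

```text
clock: 17.2
eef_pos: [0.4478, 0.2995, 0.0984]
tool_rot: [-0.036, 0.982, -0.186, 0.007]
ft_force: [8.2, -1.4, -1.6]
grip_width: 0.0115
grasp_force: 59.6
```

```bash
python3 -c "
from p3 import *
o=monitor.get_obs();print(o['grip_width'],o['grasp_force'],o['joint_pos'].round(2))
bar()
tip([1.275+.05*i for i in range(6)]+[1.571],ext=.0167)"
```

```text
0.011476286149453894 59.58169162273407 [ 0.75  0.59  0.11  1.34 -0.29  0.71]
scene bar 82 rect [487.9 307.6] [59.4 10.9] stand mm [278.2 -41.1] med [0.4861 0.308  0.1185] [ 0.2787 -0.0393]
t 17.25 tcp [0.4478 0.3001 0.0969] stand [ 0.2736 -0.0005] F [ 8.   1.3 -1.6]
d cm [ 0.05 -0.   -0.07] w [-0.     0.     0.003]
d cm [0.05 0.74 0.71] w [0.038 0.    0.003]
d cm [0.05 1.45 1.52] w [0.076 0.    0.003]
d cm [0.05 2.12 2.37] w [0.114 0.    0.003]
d cm [0.05 2.74 3.26] w [0.152 0.    0.003]
d cm [0.05 3.32 4.17] w [0.191 0.001 0.003]
d cm [0.05 3.81 5.03] w [0.226 0.001 0.003]
```

Call:
arm_command --increments '[{"dx": -0.03,"dy": 0.37,"dz": 0.33,"wx": 0.019,"wy": 0,"wz": 0,"grip": 0.8},{"dx": -0.05,"dy": 0.75,"dz": 0.74,"wx": 0.038,"wy": 0,"wz": 0,"grip": 0.8},{"dx": -0.05,"dy": 1.1,"dz": 1.14,"wx": 0.057,"wy": 0,"wz": 0,"grip": 0.8},{"dx": -0.05,"dy": 1.46,"dz": 1.55,"wx": 0.076,"wy": 0,"wz": 0,"grip": 0.8},{"dx": -0.05,"dy": 1.79,"dz": 1.97,"wx": 0.095,"wy": 0,"wz": 0,"grip": 0.8},{"dx": -0.05,"dy": 2.12,"dz": 2.4,"wx": 0.114,"wy": 0,"wz": 0,"grip": 0.8},{"dx": -0.05,"dy": 2.44,"dz": 2.84,"wx": 0.133,"wy": 0,"wz": 0,"grip": 0.8},{"dx": -0.05,"dy": 2.74,"dz": 3.28,"wx": 0.152,"wy": 0,"wz": 0,"grip": 0.8},{"dx": -0.05,"dy": 2.92,"dz": 3.55,"wx": 0.164,"wy": 0,"wz": 0,"grip": 0.8},{"dx": -0.05,"dy": 3.1,"dz": 3.83,"wx": 0.176,"wy": 0,"wz": 0,"grip": 0.8}]'

```text
clock: 18.25
eef_pos: [0.4468, 0.3141, 0.0509]
tool_rot: [-0.036, 0.962, -0.271, 0.01]
ft_force: [6.8, 0.1, 1.1]
grip_width: 0.0116
grasp_force: 59.9
```

```bash
python3 -c "
from p3 import *
o=monitor.get_obs();print(o['grip_width'],o['grasp_force'],o['joint_pos'].round(2))
bar()
tip([1.505,1.53,1.55,1.571],ext=.0167)"
```

```text
0.011601974287902548 59.94756102561951 [ 0.83  0.76  0.23  1.43 -0.39  0.83]
scene bar 69 rect [487.2 324.9] [59.1  9.6] stand mm [295.5 -41.6] med [0.4852 0.3247 0.0698] [ 0.2954 -0.0396]
t 18.3 tcp [0.4468 0.3143 0.0501] stand [ 0.2878 -0.0006] F [ 7.6  0.5 -0.4]
d cm [ 0.06  0.05 -0.05] w [-0.001  0.     0.003]
d cm [0.06 0.41 0.36] w [0.018 0.001 0.003]
d cm [0.06 0.69 0.69] w [0.033 0.001 0.003]
d cm [0.06 0.97 1.04] w [0.049 0.001 0.003]
```

Call:
arm_command --increments '[{"dx": 0,"dy": 0.2,"dz": 0.18,"wx": 0.009,"wy": 0,"wz": 0,"grip": 0.8},{"dx": 0,"dy": 0.4,"dz": 0.37,"wx": 0.018,"wy": 0,"wz": 0,"grip": 0.8},{"dx": 0,"dy": 0.55,"dz": 0.54,"wx": 0.026,"wy": 0,"wz": 0,"grip": 0.8},{"dx": 0,"dy": 0.69,"dz": 0.7,"wx": 0.033,"wy": 0,"wz": 0,"grip": 0.8},{"dx": 0,"dy": 0.83,"dz": 0.87,"wx": 0.041,"wy": 0,"wz": 0,"grip": 0.8},{"dx": 0,"dy": 0.95,"dz": 1.02,"wx": 0.048,"wy": 0,"wz": 0,"grip": 0.8},{"dx": 0,"dy": 0.95,"dz": 1.02,"wx": 0.048,"wy": 0,"wz": 0,"grip": 0.8}]'

```text
clock: 19.0
eef_pos: [0.4467, 0.3162, 0.0371]
tool_rot: [-0.036, 0.955, -0.295, 0.01]
ft_force: [8.0, -0.6, -1.0]
grip_width: 0.0119
grasp_force: 59.8
```

```bash
python3 -c "
from p3 import *
bar()
tip([1.55,1.571,1.58],ext=.0167)
p=cam('scene')[0];q=cam('side')[0]
cv2.imwrite('pics/s6.png',cv2.resize(np.hstack([p[110:270,270:430],q[110:270,220:380]])[...,::-1],(800,400)))"
```

```text
scene bar 65 rect [486.2 327.6] [57.7 10.3] stand mm [298.2 -40.8] med [0.4837 0.3277 0.0556] [ 0.2985 -0.0383]
t 19.05 tcp [0.4466 0.3162 0.0372] stand [ 0.2897 -0.0006] F [ 7.9 -0.2 -0.3]
d cm [ 0.06 -0.18 -0.3 ] w [-0.015  0.     0.003]
d cm [0.05 0.13 0.04] w [0.001 0.    0.003]
d cm [0.05 0.25 0.18] w [0.008 0.    0.003]
```

View pics/s6.png

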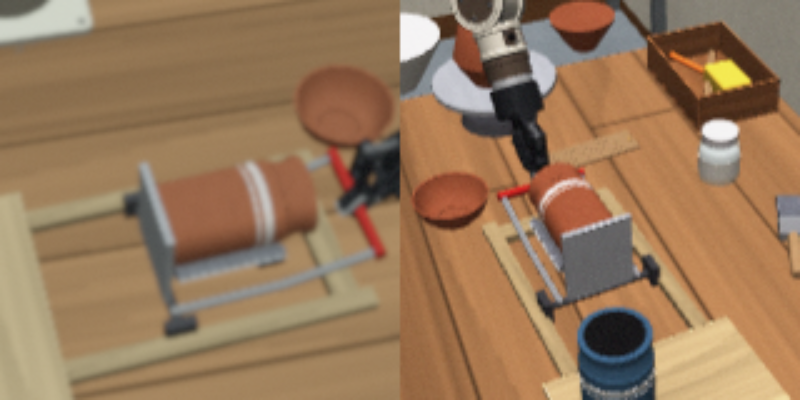

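Crop: the vase lies in the V with its foot on the plate (240,205), and the bar is low at (355,200). It is almost at the stop, with no stop force yet. I ease it down the last bit.

Call:
arm_command --increments '[{"dx": 0,"dy": 0.07,"dz": 0.07,"wx": 0.003,"wy": 0,"wz": 0,"grip": 0.8},{"dx": 0,"dy": 0.14,"dz": 0.13,"wx": 0.006,"wy": 0,"wz": 0,"grip": 0.8},{"dx": 0,"dy": 0.2,"dz": 0.2,"wx": 0.009,"wy": 0,"wz": 0,"grip": 0.8},{"dx": 0,"dy": 0.2,"dz": 0.2,"wx": 0.009,"wy": 0,"wz": 0,"grip": 0.8}]'

```text
clock: 19.55
eef_pos: [0.4467, 0.3162, 0.0367]
tool_rot: [-0.036, 0.953, -0.3, 0.011]
ft_force: [5.8, -1.4, 8.1]
grip_width: 0.0122
grasp_force: 60.5
```

```bash
python3 -c "
from p3 import *
bar()
tip([1.571],ext=.0167)"
```

```text
scene bar 67 rect [486.5 327.6] [58.3 10.2] stand mm [298.2 -41.2] med [0.4855 0.3276 0.0549] [ 0.2983 -0.0401]
t 19.6 tcp [0.4467 0.3162 0.0367] stand [ 0.2897 -0.0006] F [ 6.2 -0.8  9.3]
d cm [ 0.06  0.1  -0.  ] w [-0.009  0.001  0.003]
```

On the end stop, with Fz rising to 9 N. I open and withdraw along the tool axis.

Call:
arm_command --increments '[{"dx": 0,"dy": 0,"dz": 0,"wx": 0,"wy": 0,"wz": 0,"grip": 2},{"dx": 0,"dy": 0,"dz": 0,"wx": 0,"wy": 0,"wz": 0,"grip": 3},{"dx": 0,"dy": 0,"dz": 0,"wx": 0,"wy": 0,"wz": 0,"grip": 4},{"dx": 0,"dy": 0,"dz": 0,"wx": 0,"wy": 0,"wz": 0,"grip": 4},{"dx": 0,"dy": 0,"dz": -1,"wx": 0,"wy": 0,"wz": 0,"grip": 4},{"dx": 0,"dy": 0,"dz": -3,"wx": 0,"wy": 0,"wz": 0,"grip": 4},{"dx": 0,"dy": 0,"dz": -6,"wx": 0,"wy": 0,"wz": 0,"grip": 4},{"dx": 0,"dy": 0,"dz": -10,"wx": 0,"wy": 0,"wz": 0,"grip": 4},{"dx": 0,"dy": 0,"dz": -14,"wx": 0,"wy": 0,"wz": 0,"grip": 4},{"dx": 0,"dy": 0,"dz": -14,"wx": 0,"wy": 0,"wz": 0,"grip": 4}]'

```text
clock: 20.6
eef_pos: [0.4415, 0.4011, 0.1556]
tool_rot: [-0.036, 0.955, -0.294, 0.013]
ft_force: [-0.2, 0.5, 0.1]
grip_width: 0.0401
grasp_force: 0.0
```

```bash
python3 -c "
from p3 import *
bar(('scene','side'))
o=monitor.get_obs();print(o['eef_pos'],o['ft_force'])
p=cam('scene')[0];q=cam('side')[0]
cv2.imwrite('pics/s7.png',np.hstack([p[90:390,100:500],q[100:400,180:580]])[...,::-1])"
```

```text
scene bar 156 rect [447.3 325.5] [139.4  11.5] stand mm [298.9  -1.8] med [0.4479 0.3249 0.0549] [ 0.2983 -0.0025]
side bar 27 rect [399.4 321.7] [49.4 14.2] stand mm [298.5  46.2] med [0.3995 0.3191 0.0553] [0.296  0.0463]
[0.44074558 0.39777117 0.1512428 ] [-0.20299517  0.23055096 -0.24536443]
```

View pics/s7.png

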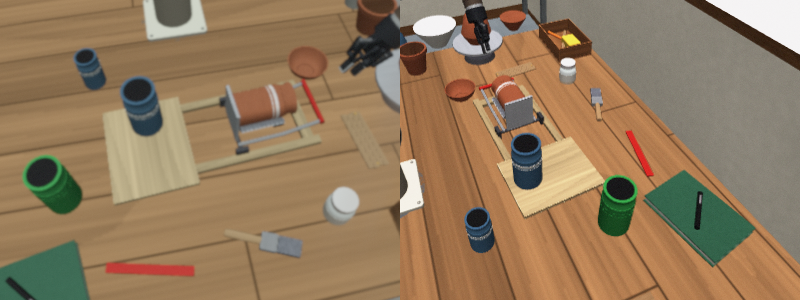

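The cradle is down with the vase lying in the V (scene 265,105). Bystanders and the blue vase are in place, and the gripper is clear. I hand the job in.

```bash
python3 -c "
from workcell import job
print(job.job_done())"
```

```text
the job is handed in; nothing more can be done
None
```

The vase was pushed home upright, the cradle was lowered under control to its end stop, and the job is handed in; the hand-in gave no verdict, but the last pictures show the vase lying in the V, the other things apparently undisturbed and the gripper clear.

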